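Set and lock the air regulator of the rivet bench

ROBOT

A 6-joint arm with a two-finger parallel gripper is mounted at the origin on the work surface. World frame = base frame: x ahead of the robot, y to its left, z up, the work surface at z = 0. Lengths are in m, angles in degrees, forces in N, time in s.
With the tool pointing down it reaches from about 0.275 to 0.85 m from the base axis. Payload 19 kg.
Tool frame: the origin (TCP) lies between the finger pads; the fingertips stand 25 mm ahead of it and the grasp point (between the pads) lies 6 mm ahead of it; z points along the fingers, y is the line along which they close (so a half turn about z gives the same grasp; the last joint's range is limited). The gripper opens to 85 mm and grips with 20 to 120 N. Pads are 22 mm wide; open, the fingers measure 114 mm over their backs; the gripper's body (76 mm by 85 mm) begins 54 mm behind the grasp point. The pads swing forward as they close: fully open they stand 13 mm farther back than shut.
Start: joints at [-76.719, 8.623, 82.357, -0, 89.026, -7.678], TCP at [0.206, -0.537, 0.256] pointing down, gripper open.
Joint ranges: [-160.23, 160.23], [-39.13, 120.54], [6.94, 153.29], [-79.49, 259.48], [9.18, 160.14], [-161.06, 161.06]. Speed limits (degrees/s): [108.29, 108.29, 127.2, 172.46, 172.46, 172.46].

INTERFACE

Orientations are given as [roll, pitch, yaw] about the fixed x, y, z axes, in that order (R = Rz(yaw) Ry(pitch) Rx(roll)).
In Python, from bench import robot gives the robot as it stands. The module is installed in compiled form; this text tells all that it offers.
- The arm moves only by the tool arm_command, never from a script. Its argument "series" is a list of rows, each an object of numbers: "tx", "ty", "tz": the shift along the world's x, y, z in m; "roll": the turn about the world's z in degrees; "grip": the opening, from 0 (shut) to 1 (fully open). In form: [{"tx": .., "ty": .., "tz": .., "roll": .., "grip": ..}, ...]. A call has 1 to 12 rows; each row shifts and turns the commanded pose from where the row before left it; what a row does not reach is not made up. A row lasts 1/12 s, in which the tool goes at most 41.7 mm and 7.16 degrees, less where a joint would pass 70% of its speed; a pose out of reach is approached as far as the arm can. A call with a gripper value outside its range is refused whole. The fingers move at their own pace and stop on an object; the grip force is fixed at half the most. Time passes only in rows, so rows that do not move let the fingers close. It gives the time, the measured TCP pose, the force, the opening and the grip force at its end, in the units of the state.
- robot.get_state(): the state, without advancing time (a new reading comes with each control period).
- robot.read_camera(name): name is "side" or "top"; returns a dict with "pixels" (400x640x3 uint8, red, green, blue), "z_map" (400x640 float32, m along the optical axis (not along the pixel's ray), 0 where there is no reading), "fx", "fy", "cx", "cy" (pixels), "rvec" (rotation vector, rad) and "tvec" (3), from world to camera coordinates, as OpenCV has them. Camera axes: x right, y down, z forward; pixel columns grow to the right and rows downward; lengths in m; the calibration is good to about 2 mm. A picture is of the moment at which its call begins.
- robot.finish_job(): hands the job in; it is judged then, once.
The state is a dict: "time": time; "joints": joint angles; "joint_vel": joint speeds; "joint_torque": joint torques, N m; "tcp_pos": TCP position; "tcp_rot": TCP orientation; "contact_force": force on the tool from outside, world axes, zero at the start; "moment": the same for the moment, N m; "width": finger opening in m; "grip_force": force on a finger pad.
Only numpy, scipy, OpenCV 4.12 (cv2) and the standard library are available. Lean on these libraries where they do the work, as an engineer would, in place of code of your own. Each camera call takes 0.05 s, during which the arm holds its last target. There are 200 camera calls.

TASK

Pull the snap-fitted dust cap off the air regulator and stand it upright in the black sorting pan. Then turn the knob until its beak points straight at the raised rib on the dial ring, without turning the ring itself, and after that slide the lock cage along its rails fully home over the knob so that the setting stays put. Leave the funnel, magnifier, awl and olive bin where they are.

Things in the scene. Friction and masses are not known exactly. Their poses are not given: they have to be found in the camera images.
- regulator: Grey block fixed to the bench, 120 (x) x 210 (y) x 20 mm high; origin at the centre of its underside, y along its length, z up. The vertical knob axis is at y = -52 mm. Round it a square collar, 86 x 86 mm, rises to 32 mm above the bench; on that lies the dial ring. The lock cage is parked on the y > 0 half.
- cap: Dark steel dust cap, hollow, open below, 102 (x) x 96 (y) x 62 mm high, plus a grip fin on top 12 mm thick (x), 60 long (y), 34 high. Origin: centre of its lower edge, z up. 0.16 kg. It starts over the knob, lower edge 20 mm above the bench, held by spring balls: a straight upward pull of about 8 to 15 N frees it in 15 mm; lift 60 mm to clear the knob. 8 to 18 mm beside it stands the cage.
- knob_grip (a point): Point on the knob's axis 71 mm above the bench, 3 mm below the top of its bar grip. The bar is 14 mm thick, 44 mm long and 26 mm high (48 to 74 mm above the bench), along the beak's direction. Black knob.
- beak (a point): Top of the tip of the knob's narrow beak (6 mm wide), 31 mm from the axis at one end of the bar, 46 mm above the bench; moves with the knob.
- mark (a point): Inner upper edge of the rib on the dial ring, 33 mm from the knob axis and 46 mm above the bench. The rib is 7 mm wide and 8 mm high, from 33 to 42 mm from the axis. With the beak dead on it, beak and mark are 2 mm apart.
- knob (a joint): Angle of the knob (rad), anticlockwise from above positive; at 0 the beak points to the regulator's -x. Range -1.6 to 2.9; it stays where it is left (friction about 0.06 N m). On the mark when equal to joint ring.
- ring (a joint): Angle of the aluminium dial ring (84 mm across) with the rib, same zero and sense as the knob. Very stiff; it is not to be turned.
- cage (a joint): Travel of the steel lock cage along the regulator's -y direction (m): about 0 when parked, 0.108 fully home with the cage centred over the knob. About 2 N of friction.
- cage_grip (a point): Point in the grip fin on top of the lock cage, 108 mm above the bench, 10 mm below the fin's top. The fin is 60 mm long (regulator x), 12 mm thick (y), 34 mm high. The cage is a steel bridge 108 (x) x 84 (y) mm, its top plate 84 mm above the bench, inside 100 mm wide with its ceiling 80 mm above the bench.
- pan: Black steel open pan, 180 x 180 x 30 mm, walls and floor 4 mm; loose, 0.9 kg. Origin at the centre of its underside.
- funnel: Chipped white enamel funnel standing mouth down, 90 mm across, 120 mm high, between regulator and pan. Origin under its centre. Bystander.
- magnifier: Brass magnifier on a round foot 70 mm across, upright lens 80 mm across, 156 mm high, on the regulator's far side. Origin under its foot. Bystander.
- awl: Scratch awl lying down: wooden handle 80 x 24 x 24 mm and steel point, 160 mm long along its x axis, on the robot's side of the regulator. Origin on the bench under its middle. Bystander.
- tiltbin: Olive-drab steel tilting bin on a low pivot foot, open above, 90 (x) x 136 (y) mm, 98 mm high, on the robot's side of the pan. Origin under its centre. Bystander.
Things that resemble listed ones, but are neither listed nor needed, are in the scene too. What is shaped like the cap but red or turquoise is not meant.

How it is judged:
By the outcome, as a careful person would: the job done as asked, in the order asked, and still so for the second after the job is handed in, with the robot touching nothing.
It also fails if it takes over 72 s, if anything falls off the work surface, if the arm or the gripper's body presses on something with over 40 N, if the wrist force passes 120 N, or if a joint passes its speed limit or range.

## Working session

There is one attempt and no reset: what is moved stays moved. The work goes in short steps, Python scripts to look and compute and a tool call to move; the robot and the scene stay as the last step left them, time stands still between calls to the robot, and variables do not carry over. Pictures are saved under pics/ and viewed, at most 10 in all, crops included, and the job is handed in when it is done.

Besides the shell and the picture viewer there is one more tool, called after ">>>" as name([rows], argument=value, ...), one row to a line, values as JSON. arm_command: Moves the arm, as the interface text tells. Its arguments: {"type":"object","properties":{"series":{"type":"array","items":{"type":"object","properties":{"tx":{"type":"number"},"ty":{"type":"number"},"tz":{"type":"number"},"roll":{"type":"number"},"grip":{"type":"number"}}}}},"required":["series"]}

```bash
mkdir -p pics
cat > h.py <<'E'
import numpy as np, cv2
from bench import robot
def cam(n):
    c=robot.read_camera(n); c['R']=cv2.Rodrigues(np.array(c['rvec'],float))[0]; c['t']=np.array(c['tvec'],float).ravel(); return c
def pts(c):
    v,u=np.mgrid[0:400,0:640]; z=c['z_map']
    P=np.stack([(u-c['cx'])/c['fx']*z,(v-c['cy'])/c['fy']*z,z],-1)
    W=(P-c['t'])@c['R']; W[z<=0]=np.nan; return W
def ray(c,u,v,h):
    d=c['R'].T@np.array([(u-c['cx'])/c['fx'],(v-c['cy'])/c['fy'],1]); o=-c['R'].T@c['t']
    return o+d*(h-o[2])/d[2]
def proj(c,p):
    q=c['R']@np.array(p)+c['t']; return q[0]/q[2]*c['fx']+c['cx'],q[1]/q[2]*c['fy']+c['cy']
def save(c,n): cv2.imwrite('pics/'+n,c['pixels'][:,:,::-1])
E
python3 - <<'E'
from h import *
s=robot.get_state();print(s['tcp_pos'],s['tcp_rot'],s['width'],s['time'])
for n in('top','side'):
    c=cam(n);save(c,n+'0.png');print(n,c['fx'],-c['R'].T@c['t'],(c['z_map']>0).mean())
a=cv2.imread('pics/top0.png');b=cv2.imread('pics/side0.png')
E
```

```text
[ 0.2056055  -0.53676112  0.25567627] [-1.79931429e+02 -9.31999098e-03  2.09564462e+01] 0.08552164564549024 0.0
top 463.88230675041416 [ 0.40710851 -0.08144738  1.24839249] 0.99612109375
side 402.2772774349884 [ 0.47757837 -0.84030911  0.67481922] 0.99626171875
```

View pics/top0.png

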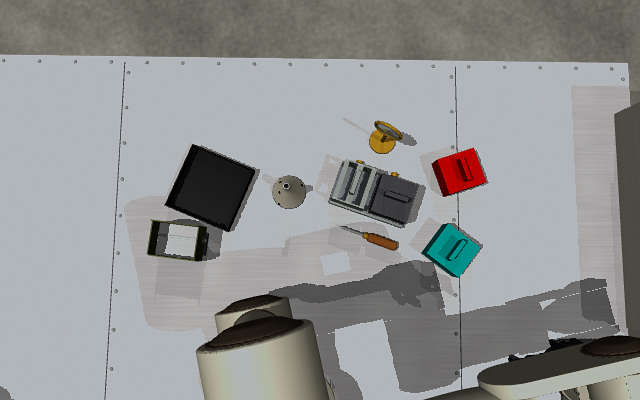

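View pics/side0.png

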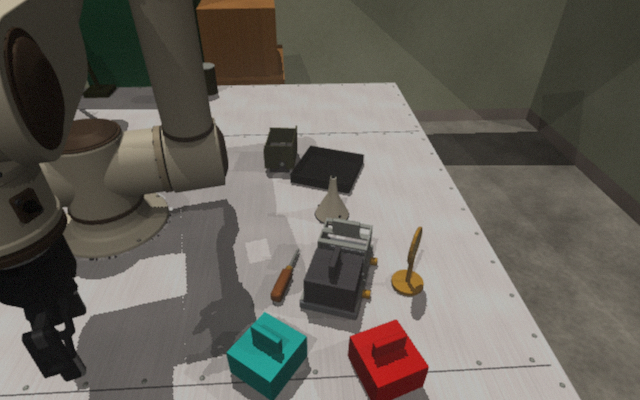

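The top view shows the dark cap at (397,198), the red look-alike at (460,172), the turquoise one at (452,250), the cage at (355,186), the pan at (212,187), the funnel at (289,192) and the bin at (178,240). The dark cap sits on the grey block beside the cage, so it's the one meant. I'll measure it and confirm with a crop.

Run:
```python
from h import *
c=cam('top');W=pts(c);Z=W[...,2]
U,V=np.meshgrid(range(640),range(400))
def rect(m,name):
    m=cv2.morphologyEx(m.astype(np.uint8),cv2.MORPH_OPEN,np.ones((2,2)))
    n,l,st,_=cv2.connectedComponentsWithStats(m)
    for i in range(1,n):
        if st[i,4]<25: continue
        p=W[l==i]; r=cv2.minAreaRect((p[:,:2]*1000).astype(np.float32))
        v,u=np.argwhere(l==i).mean(0)
        print(name,'px',round(u),round(v),'n',st[i,4],'c',np.round(r[0],1),'size',np.round(r[1],1),'ang',round(r[2],1),'z',np.round(np.median(p[:,2])*1000,1))
box=lambda a,b,e,d:(U>=a)&(U<b)&(V>=e)&(V<d)
B=box(320,428,150,235)
rect(B&(Z>.108)&(Z<.124),'fins')
rect(B&(Z>.076)&(Z<.09),'tops')
rect(B&(Z>.013)&(Z<.026),'base')
P=box(150,268,135,270)
rect(P&(Z>.02)&(Z<.036),'panrim'); rect(P&(Z>.0015)&(Z<.008)&(c['pixels'].max(-1)<60),'panfloor'); rect(P&(Z>.07),'bin')
rect(box(265,320,165,220)&(Z>.004),'funnel'); rect(box(335,410,100,155)&(Z>.006),'magn')
im=c['pixels'][130:260,320:500,::-1];im2=c['pixels'][130:260,140:320,::-1]
cv2.imwrite('pics/crop1.png',cv2.resize(im,None,fx=4.4,fy=4.4,interpolation=cv2.INTER_CUBIC))
```

```text
fins px 356 183 n 118 c [ 585.3 -180.1] size [15.5 71.9] ang 72.0 z nan
fins px 398 197 n 122 c [ 544.  -281.1] size [64.6 13.5] ang 75.4 z nan
tops px 342 181 n 220 c [ 588.7 -146.8] size [ 27.3 107.3] ang 75.3 z nan
tops px 363 188 n 350 c [ 581.8 -194.6] size [ 62.7 122.9] ang 71.9 z nan
tops px 395 199 n 1353 c [ 549.9 -287.5] size [109.1 116.8] ang 70.9 z nan
base px 339 177 n 76 c [ 602.1 -136.3] size [ 6.7 93.2] ang 71.4 z 79.7
base px 347 184 n 292 c [ 585.  -157.8] size [ 19.4 100.1] ang 68.2 z nan
base px 361 189 n 293 c [ 572.8 -195.5] size [ 19.6 100.4] ang 71.2 z 20.2
base px 376 205 n 410 c [ 531.5 -268.7] size [136.1 121.4] ang 58.2 z nan
base px 337 203 n 66 c [ 540.9 -120.5] size [39.6  0. ] ang 1.7 z nan
panrim px 180 176 n 190 c [602.6 281.3] size [ 19.4 180.5] ang 65.5 z nan
panrim px 209 152 n 37 c [669.4 210.3] size [52.6  2.9] ang 68.2 z 28.2
panrim px 241 195 n 183 c [546.3 127.2] size [ 53.3 183.5] ang 82.2 z nan
panrim px 171 228 n 103 c [464.6 301.8] size [52.5 24.4] ang 71.1 z 34.7
panrim px 184 230 n 27 c [457.9 266.2] size [25.8  5.7] ang 41.1 z nan
panrim px 169 246 n 175 c [416.3 302.2] size [42.5 71.9] ang 58.8 z 34.9
panrim px 183 240 n 49 c [431.2 267.8] size [31.8 21.5] ang 56.1 z 35.0
panrim px 161 243 n 29 c [425.6 324.1] size [13.  18.6] ang 0.7 z 35.5
panrim px 193 244 n 27 c [424.2 235.9] size [16.4 32.5] ang 34.2 z 35.4
panrim px 188 255 n 72 c [395.  245.9] size [42.9 19.7] ang 83.5 z 34.8
panfloor px 211 189 n 2402 c [571.3 205. ] size [173.2 168.8] ang 68.1 z nan
bin px 153 231 n 89 c [450.6 333.2] size [19.3 67.5] ang 66.6 z 72.3
bin px 198 243 n 112 c [422.6 228.9] size [23.5 91.4] ang 84.5 z 73.3
funnel px 290 193 n 850 c [563.5  -7.2] size [85.9 85.5] ang 0.2 z nan
magn px 385 138 n 675 c [ 704.6 -265.3] size [90.  60.6] ang 84.0 z nan
```

View pics/crop1.png

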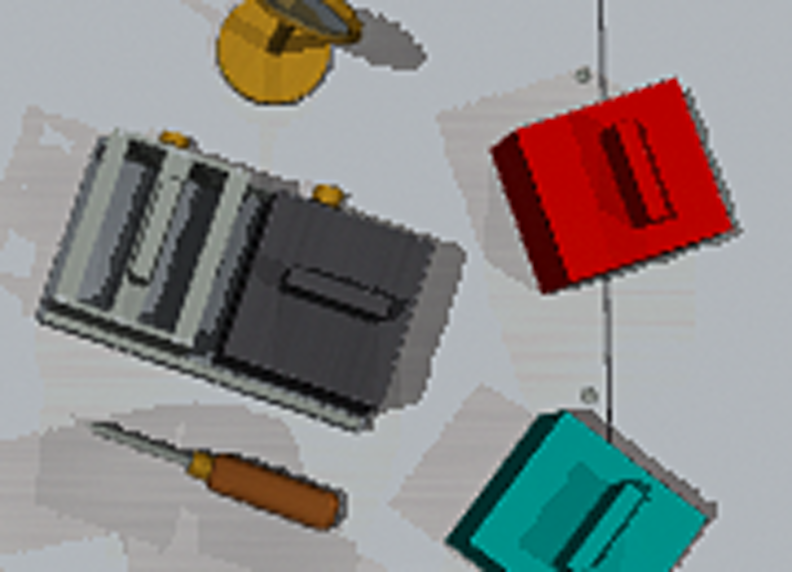

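Run:
```python
from h import *
c=cam('top');W=pts(c);Z=W[...,2]
U,V=np.meshgrid(range(640),range(400))
for n,(u,v) in dict(capfin=(397.5,196.4),cagefin=(355.7,182.3)).items():
    h=.116 if n=='capfin' else .118
    print(n,'eye',np.round(ray(c,u,v,h)*1000,1))
    m=(abs(U-u)<18)&(abs(V-v)<18)&(abs(Z-h)<.004); p=W[m]*1000; uu=U[m].mean(),V[m].mean()
    print(m.sum(),p.mean(0).round(1),np.median(p[:,2]),uu,ray(c,*uu,h).round(4))
    d=p[:,:2]-p[:,:2].mean(0); w,e=np.linalg.eigh(d.T@d); e=e[:,1]; print('axis',np.degrees(np.arctan2(e[1],e[0])), np.ptp(d@e))
A=ray(c,404.1,227.7,.02);Bq=ray(c,329.1,202.3,.02);D=ray(c,425.7,185.7,.02)
print(A,Bq,D,np.degrees(np.arctan2(*(Bq-A)[1::-1])),np.degrees(np.arctan2(*(D-A)[1::-1])))
# block top plane points hull
m=(abs(Z-.02)<.003)&(U>320)&(U<432)&(V>150)&(V<240);p=(W[m][:,:2]*1000).astype(np.float32)
print('block',cv2.minAreaRect(p))
s=cam('side');S=pts(s);Zs=S[...,2];u,v=proj(s,(.544,-.281,.116));print('side px',u,v)
for n,q in dict(cap=(.544,-.281,.116),cage=(.582,-.18,.118)).items():
    u,v=proj(s,q);m=(np.hypot(S[...,0]-q[0],S[...,1]-q[1])<.045)&(Zs>q[2]-.006)&(Zs<q[2]+.006)
    p=S[m]*1000;print(n,m.sum(),p.mean(0).round(1),cv2.minAreaRect(p[:,:2].astype(np.float32)))
pm=(W[...,2]<.006)&(c['pixels'].max(-1)<60)&(U>150)&(U<268)&(V>135)&(V<240)
k,_=cv2.findContours(cv2.morphologyEx(((c['pixels'].max(-1)<60)&(U>155)&(U<268)&(V>135)&(V<240)).astype(np.uint8),5 and cv2.MORPH_OPEN,np.ones((5,5))),0,2)
k=max(k,key=cv2.contourArea);b=cv2.boxPoints(cv2.minAreaRect(k));print(b);q=np.array([ray(c,*x,.03) for x in b]);print(q.round(3),q.mean(0))
```

```text
capfin eye [ 544.7 -278.1  116. ]
110 [ 546.6 -275.2  115. ] 114.69837498428865 (np.float64(396.25454545454545), np.float64(195.6909090909091)) [ 0.5464 -0.275   0.116 ]
axis 70.79887941877823 59.86804272305511
cagefin eye [ 578.1 -174.9  118. ]
110 [ 580.1 -173.4  117.6] 117.43010967786117 (np.float64(355.07272727272726), np.float64(181.5090909090909)) [ 0.5801 -0.1733  0.118 ]
axis 161.36085421187957 59.27562507366376
[ 0.47310943 -0.31177003  0.02      ] [ 0.5381889  -0.11237155  0.02      ] [ 0.58621922 -0.37035782  0.02      ] 71.92440558213353 -27.38292204024867
block ((542.53515625, -219.14768981933594), (208.32437133789062, 193.9898681640625), 71.58291625976562)
side px 332.0801830435751 256.0958005676955
cap 145 [ 547.9 -281.5  114.4] ((548.3037719726562, -278.2535400390625), (60.90290832519531, 12.551286697387695), 72.04827880859375)
cage 133 [ 582.9 -177.4  115.9] ((583.0601806640625, -176.4166259765625), (15.422983169555664, 59.135772705078125), 72.57722473144531)
[[164.29312 204.98277]
 [191.2414  142.10344]
 [255.4483  169.62068]
 [228.50003 232.50002]]
[[0.524 0.322 0.03 ]
 [0.694 0.258 0.03 ]
 [0.622 0.085 0.03 ]
 [0.454 0.151 0.03 ]] [0.57366608 0.20404776 0.03      ]
```

The crop confirms the dark cap, with its fin at crop (341,292). It stands on the regulator and its fin lies along y. My fix gives the knob axis and cap at (0.547,-0.278) and the cage fin at (0.5815,-0.1755). They are 108 mm apart, and regulator yaw is about -18.6°. The pan is at (0.573,0.204). These agree with the sizes given, so I'll move over the cap.

>>> arm_command([
  {"tx": 0.02, "ty": 0.015, "roll": 4.2, "grip": 1},
  {"tx": 0.03, "ty": 0.0225, "roll": 4.2, "grip": 1},
  {"tx": 0.03, "ty": 0.0225, "roll": 4.2, "grip": 1},
  {"tx": 0.03, "ty": 0.0225, "roll": 4.2, "grip": 1},
  {"tx": 0.03, "ty": 0.0225, "roll": 4.2, "grip": 1},
  {"tx": 0.03, "ty": 0.0225, "roll": 4.2, "grip": 1},
  {"tx": 0.03, "ty": 0.0225, "roll": 4.2, "grip": 0.7},
  {"tx": 0.03, "ty": 0.0225, "roll": 4.2, "grip": 0.7},
  {"tx": 0.03, "ty": 0.0225, "roll": 4.2, "grip": 0.7},
  {"tx": 0.03, "ty": 0.0225, "roll": 4.2, "grip": 0.7},
  {"tx": 0.03, "ty": 0.0225, "roll": 4.2, "grip": 0.7},
  {"tx": 0.0214, "ty": 0.0188, "roll": 4.2, "grip": 0.7},
])

```text
$.series[0]: bad value
```

>>> arm_command([
  {"grip": 0.7},
  {"grip": 0.7},
])

```text
$.series[0]: bad value
```

>>> arm_command([
  {"tx": 0.02, "ty": 0.015, "tz": 0, "roll": 4.2, "grip": 1},
  {"tx": 0.03, "ty": 0.0225, "tz": 0, "roll": 4.2, "grip": 1},
  {"tx": 0.03, "ty": 0.0225, "tz": 0, "roll": 4.2, "grip": 1},
  {"tx": 0.03, "ty": 0.0225, "tz": 0, "roll": 4.2, "grip": 1},
  {"tx": 0.03, "ty": 0.0225, "tz": 0, "roll": 4.2, "grip": 1},
  {"tx": 0.03, "ty": 0.0225, "tz": 0, "roll": 4.2, "grip": 1},
  {"tx": 0.03, "ty": 0.0225, "tz": 0, "roll": 4.2, "grip": 0.7},
  {"tx": 0.03, "ty": 0.0225, "tz": 0, "roll": 4.2, "grip": 0.7},
  {"tx": 0.03, "ty": 0.0225, "tz": 0, "roll": 4.2, "grip": 0.7},
  {"tx": 0.03, "ty": 0.0225, "tz": 0, "roll": 4.2, "grip": 0.7},
  {"tx": 0.03, "ty": 0.0225, "tz": 0, "roll": 4.2, "grip": 0.7},
  {"tx": 0.0214, "ty": 0.0188, "tz": 0, "roll": 4.2, "grip": 0.7},
])

```text
time: 1.25
tcp_pos: [0.549, -0.2762, 0.256]
tcp_rot: [-180.0, -0.0, 71.6]
contact_force: [-0.0, -0.4, -0.6]
width: 0.0601
grip_force: 0.0
```

>>> arm_command([
  {"tx": 0, "ty": 0, "tz": 0, "roll": 0, "grip": 0.7},
  {"tx": 0, "ty": 0, "tz": 0, "roll": 0, "grip": 0.7},
])

```text
time: 1.42
tcp_pos: [0.5479, -0.277, 0.2558]
tcp_rot: [-180.0, -0.0, 71.5]
contact_force: [-0.5, -0.0, 0.5]
width: 0.06
grip_force: 0.0
```

>>> arm_command([
  {"tx": -0.0005, "ty": -0.0005, "tz": -0.03, "roll": 0, "grip": 0.7},
  {"tx": 0, "ty": 0, "tz": -0.03, "roll": 0, "grip": 0.7},
  {"tx": 0, "ty": 0, "tz": -0.03, "roll": 0, "grip": 0.7},
  {"tx": 0, "ty": 0, "tz": -0.02, "roll": 0, "grip": 0.7},
  {"tx": 0, "ty": 0, "tz": -0.02, "roll": 0, "grip": 0.7},
  {"tx": 0, "ty": 0, "tz": -0.011, "roll": 0, "grip": 0.7},
  {"tx": 0, "ty": 0, "tz": 0, "roll": 0, "grip": 0.7},
  {"tx": 0, "ty": 0, "tz": 0, "roll": 0, "grip": 0.7},
])

```text
time: 2.08
tcp_pos: [0.5463, -0.2792, 0.1157]
tcp_rot: [-180.0, 0.0, 71.3]
contact_force: [-0.6, 0.0, 0.7]
width: 0.0594
grip_force: 0.0
```

>>> arm_command([
  {"tx": 0, "ty": 0, "tz": 0, "roll": 0, "grip": 0},
  {"tx": 0, "ty": 0, "tz": 0, "roll": 0, "grip": 0},
  {"tx": 0, "ty": 0, "tz": 0, "roll": 0, "grip": 0},
  {"tx": 0, "ty": 0, "tz": 0, "roll": 0, "grip": 0},
  {"tx": 0, "ty": 0, "tz": 0, "roll": 0, "grip": 0},
  {"tx": 0, "ty": 0, "tz": 0, "roll": 0, "grip": 0},
  {"tx": 0, "ty": 0, "tz": 0, "roll": 0, "grip": 0},
  {"tx": 0, "ty": 0, "tz": 0, "roll": 0, "grip": 0},
  {"tx": 0, "ty": 0, "tz": 0, "roll": 0, "grip": 0},
])

```text
time: 2.83
tcp_pos: [0.5469, -0.2788, 0.116]
tcp_rot: [179.9, 0.0, 71.4]
contact_force: [0.9, -1.4, 7.4]
width: 0.0104
grip_force: 60.0
```

>>> arm_command([
  {"tx": 0, "ty": 0, "tz": 0.004, "roll": 0, "grip": 0},
  {"tx": 0, "ty": 0, "tz": 0.005, "roll": 0, "grip": 0},
  {"tx": 0, "ty": 0, "tz": 0.006, "roll": 0, "grip": 0},
  {"tx": 0, "ty": 0, "tz": 0.008, "roll": 0, "grip": 0},
  {"tx": 0, "ty": 0, "tz": 0.01, "roll": 0, "grip": 0},
  {"tx": 0, "ty": 0, "tz": 0.015, "roll": 0, "grip": 0},
  {"tx": 0, "ty": 0, "tz": 0.02, "roll": 0, "grip": 0},
  {"tx": 0, "ty": 0, "tz": 0.02, "roll": 0, "grip": 0},
  {"tx": 0, "ty": 0, "tz": 0.02, "roll": 0, "grip": 0},
  {"tx": 0, "ty": 0, "tz": 0.02, "roll": 0, "grip": 0},
  {"tx": 0, "ty": 0, "tz": 0.015, "roll": 0, "grip": 0},
  {"tx": 0, "ty": 0, "tz": 0, "roll": 0, "grip": 0},
])

```text
time: 3.83
tcp_pos: [0.5471, -0.279, 0.2626]
tcp_rot: [179.7, 0.1, 71.4]
contact_force: [0.3, 0.0, -2.2]
width: 0.0112
grip_force: 59.8
```

Run:
```python
from h import *
s=cam('side');t=cam('top');print(robot.get_state()['contact_force'])
a=s['pixels'][100:330,240:440];b=t['pixels'][110:260,150:440]
cv2.imwrite('pics/lift.png',np.hstack([cv2.resize(a,(400,460)),cv2.resize(b,(400,460))])[:,:,::-1])
```

```text
[ 0.18051462  0.2822445  -3.55334345]
```

View pics/lift.png

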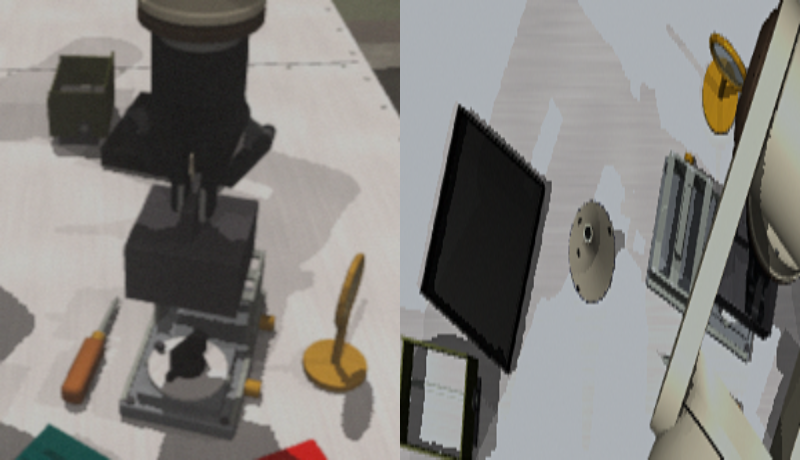

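The cap is off and in the gripper at lift.png (190,240), and the knob is exposed at (188,355). Now I'll carry the cap to the pan.

>>> arm_command([
  {"tx": 0.002, "ty": 0.02, "tz": 0, "roll": 0, "grip": 0},
  {"tx": 0.002, "ty": 0.037, "tz": 0, "roll": 0, "grip": 0},
  {"tx": 0.002, "ty": 0.04, "tz": 0, "roll": 0, "grip": 0},
  {"tx": 0.002, "ty": 0.04, "tz": 0, "roll": 0, "grip": 0},
  {"tx": 0.002, "ty": 0.04, "tz": 0, "roll": 0, "grip": 0},
  {"tx": 0.002, "ty": 0.04, "tz": 0, "roll": 0, "grip": 0},
  {"tx": 0.002, "ty": 0.04, "tz": 0, "roll": 0, "grip": 0},
  {"tx": 0.002, "ty": 0.04, "tz": 0, "roll": 0, "grip": 0},
  {"tx": 0.002, "ty": 0.04, "tz": 0, "roll": -0.5, "grip": 0},
  {"tx": 0.002, "ty": 0.04, "tz": 0, "roll": -0.5, "grip": 0},
  {"tx": 0.002, "ty": 0.04, "tz": 0, "roll": -0.5, "grip": 0},
  {"tx": 0.002, "ty": 0.03, "tz": 0, "roll": -0.5, "grip": 0},
])

```text
time: 4.93
tcp_pos: [0.5697, 0.1713, 0.2569]
tcp_rot: [-179.9, 0.0, 69.4]
contact_force: [0.1, -1.2, -2.4]
width: 0.0111
grip_force: 59.7
```

>>> arm_command([
  {"tx": 0.002, "ty": 0.02, "tz": 0, "roll": 0, "grip": 0},
  {"tx": 0, "ty": 0.012, "tz": 0, "roll": 0, "grip": 0},
  {"tx": 0, "ty": 0.0, "tz": 0, "roll": 0, "grip": 0},
  {"tx": 0, "ty": 0, "tz": 0, "roll": 0, "grip": 0},
])

```text
time: 5.27
tcp_pos: [0.5723, 0.2001, 0.2573]
tcp_rot: [-179.9, 0.1, 69.4]
contact_force: [0.6, -0.4, -2.1]
width: 0.0108
grip_force: 59.7
```

>>> arm_command([
  {"tx": 0, "ty": 0.003, "tz": -0.02, "roll": 0, "grip": 0},
  {"tx": 0, "ty": 0, "tz": -0.03, "roll": 0, "grip": 0},
  {"tx": 0, "ty": 0, "tz": -0.03, "roll": 0, "grip": 0},
  {"tx": 0, "ty": 0, "tz": -0.025, "roll": 0, "grip": 0},
  {"tx": 0, "ty": 0, "tz": -0.02, "roll": 0, "grip": 0},
  {"tx": 0, "ty": 0, "tz": -0.013, "roll": 0, "grip": 0},
  {"tx": 0, "ty": 0, "tz": -0.007, "roll": 0, "grip": 0},
  {"tx": 0, "ty": 0, "tz": -0.004, "roll": 0, "grip": 0},
  {"tx": 0, "ty": 0, "tz": -0.003, "roll": 0, "grip": 0},
  {"tx": 0, "ty": 0, "tz": -0.002, "roll": 0, "grip": 0},
  {"tx": 0, "ty": 0, "tz": 0, "roll": 0, "grip": 0},
  {"tx": 0, "ty": 0, "tz": 0, "roll": 0, "grip": 0},
])

```text
time: 6.27
tcp_pos: [0.5728, 0.2034, 0.105]
tcp_rot: [180.0, -0.0, 69.4]
contact_force: [0.3, -0.5, -2.6]
width: 0.0107
grip_force: 59.6
```

>>> arm_command([
  {"tx": 0, "ty": 0, "tz": -0.0015, "roll": 0, "grip": 0},
  {"tx": 0, "ty": 0, "tz": -0.0015, "roll": 0, "grip": 0},
  {"tx": 0, "ty": 0, "tz": -0.001, "roll": 0, "grip": 0},
  {"tx": 0, "ty": 0, "tz": 0, "roll": 0, "grip": 0},
])

```text
time: 6.6
tcp_pos: [0.5725, 0.2034, 0.1001]
tcp_rot: [-180.0, 0.0, 69.4]
contact_force: [-0.0, -0.0, -1.7]
width: 0.0107
grip_force: 59.8
```

>>> arm_command([
  {"tx": 0, "ty": 0, "tz": -0.001, "roll": 0, "grip": 0},
  {"tx": 0, "ty": 0, "tz": -0.0005, "roll": 0, "grip": 0},
  {"tx": 0, "ty": 0, "tz": 0, "roll": 0, "grip": 0},
])

```text
time: 6.85
tcp_pos: [0.5727, 0.2034, 0.1]
tcp_rot: [180.0, -0.0, 69.4]
contact_force: [-5.7, -2.1, 12.5]
width: 0.0105
grip_force: 61.8
```

>>> arm_command([
  {"tx": 0, "ty": 0, "tz": 0, "roll": 0, "grip": 0.25},
  {"tx": 0, "ty": 0, "tz": 0, "roll": 0, "grip": 0.45},
  {"tx": 0, "ty": 0, "tz": 0, "roll": 0, "grip": 0.6},
  {"tx": 0, "ty": 0, "tz": 0, "roll": 0, "grip": 0.6},
  {"tx": 0, "ty": 0, "tz": 0, "roll": 0, "grip": 0.6},
  {"tx": 0, "ty": 0, "tz": 0, "roll": 0, "grip": 0.6},
])

```text
time: 7.35
tcp_pos: [0.5725, 0.2034, 0.0987]
tcp_rot: [-180.0, 0.0, 69.4]
contact_force: [0.5, 0.1, -0.0]
width: 0.0515
grip_force: 0.0
```

>>> arm_command([
  {"tx": 0, "ty": 0, "tz": 0.01, "roll": 0, "grip": 0.6},
  {"tx": 0, "ty": 0, "tz": 0.02, "roll": 0, "grip": 0.6},
  {"tx": 0, "ty": 0, "tz": 0.03, "roll": 0, "grip": 0.6},
  {"tx": 0, "ty": 0, "tz": 0.035, "roll": 0, "grip": 0.6},
  {"tx": -0.01, "ty": 0, "tz": 0.035, "roll": 0, "grip": 0.6},
  {"tx": -0.02, "ty": 0, "tz": 0.035, "roll": 0, "grip": 0.6},
  {"tx": -0.03, "ty": 0, "tz": 0.02, "roll": 0, "grip": 0.6},
  {"tx": -0.03, "ty": 0, "tz": 0, "roll": 0, "grip": 0.6},
  {"tx": -0.03, "ty": 0, "tz": 0, "roll": 0, "grip": 0.6},
  {"tx": -0.03, "ty": 0, "tz": 0, "roll": 0, "grip": 0.6},
  {"tx": -0.03, "ty": 0, "tz": 0, "roll": 0, "grip": 0.6},
  {"tx": 0, "ty": 0, "tz": 0, "roll": 0, "grip": 0.6},
])

```text
time: 8.35
tcp_pos: [0.3888, 0.2034, 0.2853]
tcp_rot: [179.9, -0.1, 69.4]
contact_force: [-0.1, -1.7, 0.3]
width: 0.0514
grip_force: 0.0
```

Run:
```python
from h import *
s=cam('side');t=cam('top')
k=(.547,-.278,.05);u,v=proj(t,k);us,vs=proj(s,k);print(u,v,us,vs)
u,v,us,vs=[int(round(x)) for x in(u,v,us,vs)]
f=lambda im,u,v,w,h,W,H:cv2.resize(im[v-h:v+h,u-w:u+w],(W,H),interpolation=cv2.INTER_CUBIC)
a=f(t['pixels'],u,v,34,34,400,400);b=f(s['pixels'],us,vs,45,45,400,400);
row2=cv2.resize(t['pixels'][120:280,140:440],(380,200)); r3=cv2.resize(s['pixels'][100:260,220:420],(420,200))
cv2.imwrite('pics/knob.png',np.vstack([np.hstack([a,b]),np.hstack([row2,r3])])[:,:,::-1]); np.savez('k.npz',**{'top':t['pixels'],'z':t['z_map']})
```

```text
393.0898676289654 198.53845172713267 332.54268182774484 277.92336861786225
```

View pics/knob.png

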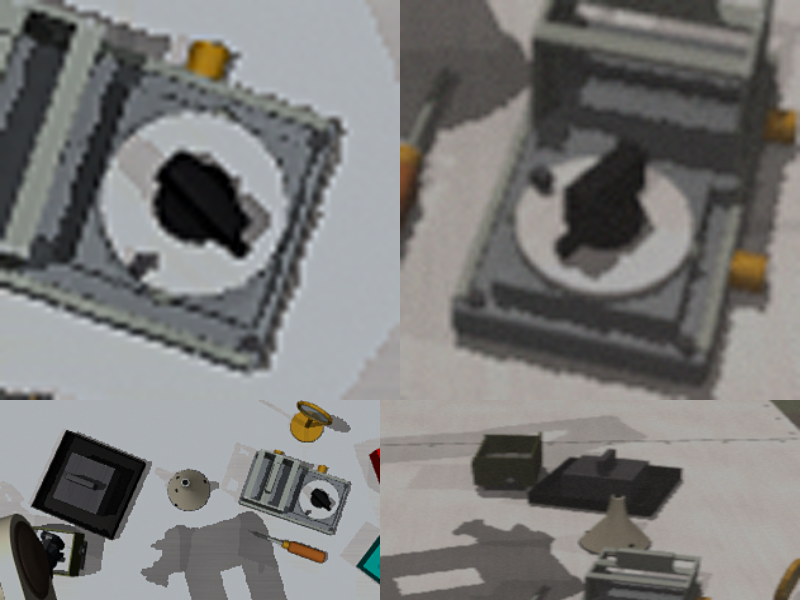

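The cap stands in the pan. In the knob crop, the beak tip is at about (240,245), the rib at about (143,265) and the ring centre at about (194,203). Next I'll measure the angles.

```bash
cat > ang.py <<'E'
from h import *
def rays(c,h):
    U,V=np.meshgrid(np.arange(640),np.arange(400));d=np.stack([(U-c['cx'])/c['fx'],(V-c['cy'])/c['fy'],np.ones(U.shape)],-1)@c['R'];o=-c['R'].T@c['t']
    return o+d*((h-o[2])/d[...,2])[...,None]
def run(n,psi=None):
    c=cam(n);g=c['pixels'].max(-1);X=rays(c,.038)[...,:2]*1000
    near=np.hypot(X[...,0]-547,X[...,1]+278)<52
    lit=np.percentile(g[near],85);sat=np.ptp(c['pixels'].astype(int),-1)
    m=((g>lit*.82)&near).astype(np.uint8);n_,l,st,_=cv2.connectedComponentsWithStats(m);i=1+st[1:,4].argmax()
    k,_=cv2.findContours((l==i).astype(np.uint8),0,cv2.CHAIN_APPROX_NONE);hull=cv2.convexHull(k[0])[:,0]
    cen,r=cv2.minEnclosingCircle(np.array([X[v,u] for u,v in hull],np.float32));print(n,'ring centre',np.round(cen,1),'r',round(r,1),'lit',lit)
    Y=rays(c,.046)[...,:2]*1000
    for ax in (np.array([547,-278.]),np.array(cen)):
        D=Y-ax;R=np.hypot(D[...,0],D[...,1]);A=np.degrees(np.arctan2(D[...,1],D[...,0]))
        for lab,a,b in(('22-27',22,27),('25-30',25,30),('27-31',27,31),('33-36',33,36),('34-40',34,40)):
            mm=(R>a)&(R<b)&(g<lit*.33);h=A[mm]
            nn,ll,s2,_=cv2.connectedComponentsWithStats(mm.astype(np.uint8),connectivity=8)
            print(lab,[(int(s2[j,4]),np.round(np.degrees(np.arctan2(D[ll==j][:,1].mean(),D[ll==j][:,0].mean())),1)) for j in range(1,nn) if s2[j,4]>1])
if __name__=='__main__':
    run('top');run('side')
E
python3 ang.py
```

```text
top ring centre [ 546.2 -276.2] r 41.3 lit 182.0
22-27 [(6, np.float64(-141.2))]
25-30 [(5, np.float64(-142.5))]
27-31 [(2, np.float64(-142.9))]
33-36 []
34-40 [(4, np.float64(137.3))]
22-27 [(2, np.float64(-112.3)), (5, np.float64(-139.2))]
25-30 [(6, np.float64(-138.2))]
27-31 [(4, np.float64(-137.4))]
33-36 [(2, np.float64(139.5))]
34-40 [(5, np.float64(138.4))]
side ring centre [ 548.9 -279.8] r 41.4 lit 167.0
22-27 [(22, np.float64(62.0)), (22, np.float64(-95.2))]
25-30 [(23, np.float64(60.6)), (4, np.float64(146.1)), (7, np.float64(-127.1))]
27-31 [(15, np.float64(61.0)), (5, np.float64(145.4)), (6, np.float64(-127.2))]
33-36 [(10, np.float64(60.8))]
34-40 [(18, np.float64(60.8)), (2, np.float64(144.5))]
22-27 [(24, np.float64(70.3)), (8, np.float64(-132.3)), (2, np.float64(-110.8)), (2, np.float64(-79.6))]
25-30 [(21, np.float64(65.9)), (7, np.float64(-132.6))]
27-31 [(16, np.float64(70.1)), (2, np.float64(147.5)), (5, np.float64(-133.0))]
33-36 [(11, np.float64(66.4)), (3, np.float64(144.7))]
34-40 [(16, np.float64(64.4)), (3, np.float64(143.9))]
```

Both views agree that the turn from beak to rib is about -83°: beak near -136° in world, rib near 141°. I'll move over the knob with the tool yaw at 42°, across the bar.

>>> arm_command([
  {"tx": 0.006, "ty": -0.02, "tz": 0, "roll": -2, "grip": 0.6},
  {"tx": 0.011, "ty": -0.034, "tz": 0, "roll": -2, "grip": 0.6},
  {"tx": 0.012, "ty": -0.036, "tz": 0, "roll": -2, "grip": 0.6},
  {"tx": 0.012, "ty": -0.036, "tz": 0, "roll": -2, "grip": 0.6},
  {"tx": 0.012, "ty": -0.036, "tz": 0, "roll": -2, "grip": 0.6},
  {"tx": 0.012, "ty": -0.036, "tz": 0, "roll": -2, "grip": 0.6},
  {"tx": 0.012, "ty": -0.036, "tz": 0, "roll": -2, "grip": 0.6},
  {"tx": 0.012, "ty": -0.036, "tz": 0, "roll": -2, "grip": 0.6},
  {"tx": 0.012, "ty": -0.036, "tz": 0, "roll": -2, "grip": 0.6},
  {"tx": 0.012, "ty": -0.036, "tz": 0, "roll": -2, "grip": 0.6},
  {"tx": 0.012, "ty": -0.036, "tz": 0, "roll": -2, "grip": 0.6},
  {"tx": 0.012, "ty": -0.036, "tz": 0, "roll": -2, "grip": 0.6},
])

```text
time: 9.55
tcp_pos: [0.5302, -0.2135, 0.2832]
tcp_rot: [-180.0, 0.0, 45.2]
contact_force: [0.1, 0.3, 0.8]
width: 0.0515
grip_force: 0.0
```

>>> arm_command([
  {"tx": 0.012, "ty": -0.036, "tz": 0, "roll": -1.4, "grip": 0.6},
  {"tx": 0.012, "ty": -0.036, "tz": 0, "roll": -2, "grip": 0.6},
  {"tx": 0.009, "ty": -0.03, "tz": 0, "roll": 0, "grip": 0.6},
  {"tx": 0, "ty": 0, "tz": -0.03, "roll": 0, "grip": 0.6},
  {"tx": 0, "ty": 0, "tz": -0.03, "roll": 0, "grip": 0.6},
  {"tx": 0, "ty": 0, "tz": -0.02, "roll": 0, "grip": 0.6},
  {"tx": 0, "ty": 0, "tz": 0, "roll": 0, "grip": 0.6},
  {"tx": 0, "ty": 0, "tz": 0, "roll": 0, "grip": 0.6},
])

```text
time: 10.22
tcp_pos: [0.5625, -0.3131, 0.203]
tcp_rot: [-179.9, 0.0, 41.9]
contact_force: [0.1, 0.0, 0.9]
width: 0.0515
grip_force: 0.0
```

>>> arm_command([
  {"tx": -0.008, "ty": 0.018, "tz": 0, "roll": 0, "grip": 0.6},
  {"tx": -0.0075, "ty": 0.0168, "tz": 0, "roll": 0, "grip": 0.6},
  {"tx": 0, "ty": 0, "tz": -0.02, "roll": 0, "grip": 0.6},
  {"tx": 0, "ty": 0, "tz": -0.03, "roll": 0, "grip": 0.6},
  {"tx": 0, "ty": 0, "tz": -0.03, "roll": 0, "grip": 0.6},
  {"tx": 0, "ty": 0, "tz": -0.015, "roll": 0, "grip": 0.6},
  {"tx": 0, "ty": 0, "tz": 0, "roll": 0, "grip": 0.6},
  {"tx": 0, "ty": 0, "tz": 0, "roll": 0, "grip": 0.6},
])

```text
time: 10.88
tcp_pos: [0.5478, -0.2783, 0.1103]
tcp_rot: [179.9, -0.0, 42.0]
contact_force: [-0.6, -1.2, 0.1]
width: 0.0509
grip_force: 0.0
```

>>> arm_command([
  {"tx": -0.0005, "ty": 0, "tz": -0.013, "roll": 0, "grip": 0.6},
  {"tx": 0, "ty": 0, "tz": -0.012, "roll": 0, "grip": 0.6},
  {"tx": 0, "ty": 0, "tz": -0.005, "roll": 0, "grip": 0.6},
  {"tx": 0, "ty": 0, "tz": 0, "roll": 0, "grip": 0.6},
  {"tx": 0, "ty": 0, "tz": 0, "roll": 0, "grip": 0.6},
])

```text
time: 11.3
tcp_pos: [0.5466, -0.2778, 0.0788]
tcp_rot: [-180.0, 0.0, 42.0]
contact_force: [0.4, 0.5, 0.1]
width: 0.0513
grip_force: 0.0
```

>>> arm_command([
  {"tx": 0, "ty": 0, "tz": 0, "roll": 0, "grip": 0.4},
  {"tx": 0, "ty": 0, "tz": 0, "roll": 0, "grip": 0.3},
  {"tx": 0, "ty": 0, "tz": 0, "roll": 0, "grip": 0.2},
  {"tx": 0, "ty": 0, "tz": 0, "roll": 0, "grip": 0.1},
  {"tx": 0, "ty": 0, "tz": 0, "roll": 0, "grip": 0},
  {"tx": 0, "ty": 0, "tz": 0, "roll": 0, "grip": 0},
  {"tx": 0, "ty": 0, "tz": 0, "roll": 0, "grip": 0},
  {"tx": 0, "ty": 0, "tz": 0, "roll": 0, "grip": 0},
])

```text
time: 11.97
tcp_pos: [0.5469, -0.2782, 0.0794]
tcp_rot: [179.9, -0.0, 42.0]
contact_force: [1.7, -2.3, 5.8]
width: 0.0129
grip_force: 59.9
```

>>> arm_command([
  {"tx": 0, "ty": 0, "tz": 0, "roll": -3, "grip": 0},
  {"tx": 0, "ty": 0, "tz": 0, "roll": -4, "grip": 0},
  {"tx": 0, "ty": 0, "tz": 0, "roll": -4, "grip": 0},
  {"tx": 0, "ty": 0, "tz": 0, "roll": -4, "grip": 0},
  {"tx": 0, "ty": 0, "tz": 0, "roll": -4, "grip": 0},
  {"tx": 0, "ty": 0, "tz": 0, "roll": -4, "grip": 0},
  {"tx": 0, "ty": 0, "tz": 0, "roll": -4, "grip": 0},
  {"tx": 0, "ty": 0, "tz": 0, "roll": -4, "grip": 0},
  {"tx": 0, "ty": 0, "tz": 0, "roll": -4, "grip": 0},
  {"tx": 0, "ty": 0, "tz": 0, "roll": -4, "grip": 0},
  {"tx": 0, "ty": 0, "tz": 0, "roll": -1, "grip": 0},
  {"tx": 0, "ty": 0, "tz": 0, "roll": 0, "grip": 0},
])

```text
time: 12.97
tcp_pos: [0.5465, -0.2772, 0.0794]
tcp_rot: [-179.9, 0.0, 1.9]
contact_force: [-3.9, 7.0, 11.9]
width: 0.0127
grip_force: 60.8
```

>>> arm_command([
  {"tx": 0, "ty": 0, "tz": 0, "roll": -4, "grip": 0},
  {"tx": 0, "ty": 0, "tz": 0, "roll": -4, "grip": 0},
  {"tx": 0, "ty": 0, "tz": 0, "roll": -4, "grip": 0},
  {"tx": 0, "ty": 0, "tz": 0, "roll": -4, "grip": 0},
  {"tx": 0, "ty": 0, "tz": 0, "roll": -4, "grip": 0},
  {"tx": 0, "ty": 0, "tz": 0, "roll": -4, "grip": 0},
  {"tx": 0, "ty": 0, "tz": 0, "roll": -4, "grip": 0},
  {"tx": 0, "ty": 0, "tz": 0, "roll": -4, "grip": 0},
  {"tx": 0, "ty": 0, "tz": 0, "roll": -4, "grip": 0},
  {"tx": 0, "ty": 0, "tz": 0, "roll": -3, "grip": 0},
  {"tx": 0, "ty": 0, "tz": 0, "roll": -1, "grip": 0},
  {"tx": 0, "ty": 0, "tz": 0, "roll": 0, "grip": 0},
])

```text
time: 13.97
tcp_pos: [0.5469, -0.276, 0.0794]
tcp_rot: [-179.8, 0.1, -38.1]
contact_force: [-1.1, 16.0, 13.5]
width: 0.0124
grip_force: 61.0
```

Run:
```python
from h import *
s=cam('side');t=cam('top')
f=lambda im,u,v:cv2.resize(im[v-40:v+40,u-40:u+40],(400,400),interpolation=cv2.INTER_CUBIC)
cv2.imwrite('pics/turn.png',np.hstack([f(t['pixels'],393,199),f(s['pixels'],333,278)])[:,:,::-1]);x=robot.get_state();print(x['tcp_rot'],x['moment'],x['joints'])
```

```text
[-1.79844359e+02  8.03768919e-02 -3.80190731e+01] [ 2.86900836 -0.09193346 -0.03596096] [-34.05868787  19.68723257  89.84079454   0.17056287  70.54148795
  93.90357815]
```

View pics/turn.png

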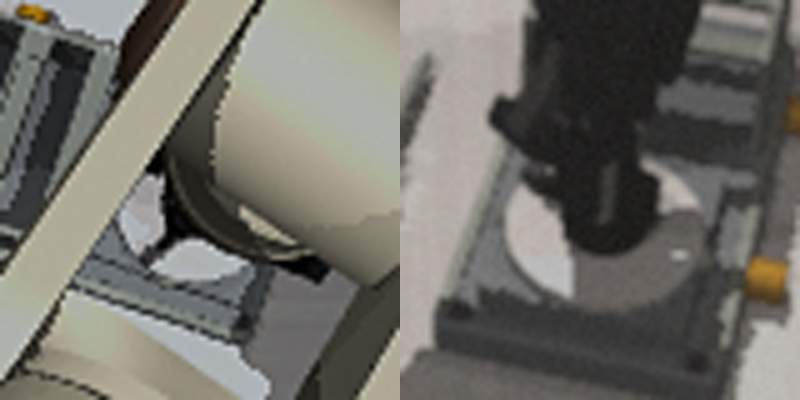

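The beak looks nearly in line with the rib in the top crop (165,245), but the view is partly blocked. I'll release, back off and measure.

>>> arm_command([
  {"tx": 0, "ty": 0.001, "tz": 0, "roll": 0, "grip": 0.2},
  {"tx": 0, "ty": 0, "tz": 0, "roll": 0, "grip": 0.4},
  {"tx": 0, "ty": 0, "tz": 0, "roll": 0, "grip": 0.5},
  {"tx": 0, "ty": 0, "tz": 0, "roll": 0, "grip": 0.5},
  {"tx": 0, "ty": 0, "tz": 0, "roll": 0, "grip": 0.5},
  {"tx": 0, "ty": 0, "tz": 0.01, "roll": 0, "grip": 0.5},
  {"tx": 0, "ty": 0, "tz": 0.03, "roll": 0, "grip": 0.5},
  {"tx": 0, "ty": 0, "tz": 0.04, "roll": 0, "grip": 0.5},
  {"tx": 0, "ty": 0, "tz": 0.04, "roll": 0, "grip": 0.5},
  {"tx": 0, "ty": 0.02, "tz": 0.04, "roll": 0, "grip": 0.5},
  {"tx": -0.01, "ty": 0.035, "tz": 0.03, "roll": 0, "grip": 0.5},
  {"tx": -0.01, "ty": 0.035, "tz": 0, "roll": 0, "grip": 0.5},
])

```text
time: 15.07
tcp_pos: [0.5285, -0.1928, 0.269]
tcp_rot: [-179.9, -0.5, -38.1]
contact_force: [1.9, 1.7, 2.1]
width: 0.0426
grip_force: 0.0
```

>>> arm_command([
  {"tx": -0.01, "ty": 0.035, "tz": 0, "roll": 0, "grip": 0.5},
  {"tx": -0.01, "ty": 0.035, "tz": 0, "roll": 0, "grip": 0.5},
  {"tx": -0.01, "ty": 0.035, "tz": 0, "roll": 0, "grip": 0.5},
  {"tx": -0.01, "ty": 0.035, "tz": 0, "roll": 0, "grip": 0.5},
  {"tx": -0.01, "ty": 0.035, "tz": 0, "roll": 0, "grip": 0.5},
  {"tx": -0.01, "ty": 0.035, "tz": 0, "roll": 0, "grip": 0.5},
  {"tx": -0.01, "ty": 0.035, "tz": 0, "roll": 0, "grip": 0.5},
  {"tx": 0, "ty": 0.02, "tz": 0, "roll": 0, "grip": 0.5},
  {"tx": 0, "ty": 0, "tz": 0, "roll": 0, "grip": 0.5},
])

```text
time: 15.82
tcp_pos: [0.457, 0.0758, 0.2637]
tcp_rot: [-179.9, -0.0, -37.9]
contact_force: [-0.4, -0.1, -0.1]
width: 0.0426
grip_force: 0.0
```

```bash
python3 - <<'E'
from h import *
s=cam('side');t=cam('top')
f=lambda im,u,v:cv2.resize(im[v-28:v+28,u-28:u+28],(400,400),interpolation=cv2.INTER_CUBIC)
cv2.imwrite('pics/turn2.png',np.hstack([f(t['pixels'],393,199),f(s['pixels'],333,278)])[:,:,::-1])
E
python3 ang.py
```

```text
top ring centre [ 547.  -276.6] r 41.1 lit 176.0
22-27 [(11, np.float64(-38.8)), (7, np.float64(138.6))]
25-30 [(2, np.float64(-42.3)), (4, np.float64(139.1))]
27-31 [(4, np.float64(138.8))]
33-36 [(3, np.float64(136.8))]
34-40 [(6, np.float64(135.7))]
22-27 [(11, np.float64(-41.4)), (5, np.float64(143.3))]
25-30 [(6, np.float64(-41.8)), (6, np.float64(141.8))]
27-31 [(5, np.float64(139.8))]
33-36 [(2, np.float64(138.4))]
34-40 [(6, np.float64(137.3))]
side ring centre [ 549.7 -280.1] r 40.7 lit 172.0
22-27 [(54, np.float64(84.5)), (17, np.float64(-79.6))]
25-30 [(52, np.float64(90.6))]
27-31 [(29, np.float64(103.4))]
33-36 [(15, np.float64(97.0)), (4, np.float64(143.1))]
34-40 [(28, np.float64(93.3)), (2, np.float64(58.7)), (15, np.float64(141.6))]
22-27 [(51, np.float64(91.2)), (2, np.float64(-112.9))]
25-30 [(45, np.float64(100.8))]
27-31 [(34, np.float64(105.7))]
33-36 [(11, np.float64(102.6)), (4, np.float64(141.6))]
34-40 [(27, np.float64(101.5)), (14, np.float64(141.1))]
```

View pics/turn2.png

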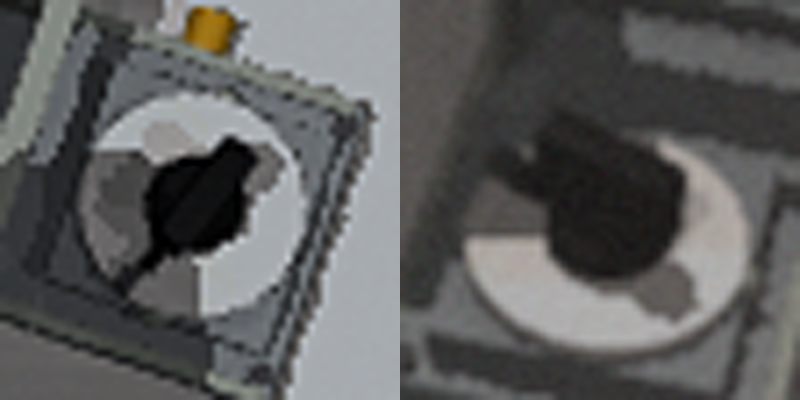

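```bash
cat > pol.py <<'E'
from h import *
def go(name,cen,h=.046):
    fr=[cam(name) for _ in range(4)];c=fr[0];g=np.mean([f['pixels'].max(-1).astype(float) for f in fr],0).astype(np.float32)
    for rs in ((26,28,30),(34.5,36.5,38.5)):
        th=np.arange(115,166,2.);row=[]
        for r in rs:
            P=np.array([proj(c,(cen[0]+r*1e-3*np.cos(np.radians(a)),cen[1]+r*1e-3*np.sin(np.radians(a)),h)) for a in th],np.float32)
            row.append(cv2.remap(g,P[:,:1],P[:,1:],cv2.INTER_CUBIC).ravel())
        p=np.mean(row,0);w=np.clip(p.min()+.5*(np.percentile(p,60)-p.min())-p,0,None);j=p.argmin();k=abs(th-th[j])<14
        print(name,rs,p.round().astype(int).tolist(),'min at',th[j],'cen',round((w*th)[k].sum()/w[k].sum(),1))
go('top',(.5467,-.2765));go('side',(.5493,-.2799))
E
python3 pol.py
```

```text
top (26, 28, 30) [84, 87, 87, 84, 80, 79, 82, 85, 79, 61, 35, 15, 3, -1, 1, 13, 37, 70, 95, 102, 98, 94, 93, 93, 93, 93] min at 141.0 cen 141.0
top (34.5, 36.5, 38.5) [105, 105, 105, 106, 97, 82, 79, 78, 62, 42, 33, 29, 24, 33, 63, 91, 100, 99, 96, 96, 96, 96, 96, 96, 96, 96] min at 139.0 cen 137.4
side (26, 28, 30) [30, 30, 30, 29, 29, 29, 31, 34, 36, 35, 33, 30, 28, 28, 28, 29, 29, 30, 31, 35, 45, 57, 68, 76, 81, 84] min at 141.0 cen 142.1
side (34.5, 36.5, 38.5) [37, 38, 40, 44, 52, 63, 71, 72, 64, 52, 44, 41, 41, 40, 39, 37, 38, 43, 53, 64, 73, 78, 80, 82, 81, 82] min at 145.0 cen 142.4
```

From the top view the beak is at 141.0° and the rib at 137.4°. The gripper angle puts the beak at 142°, and the first views put the rib at 138.5–139.5°. I'll regrip and turn about -3°.

>>> arm_command([
  {"tx": 0.005, "ty": -0.02, "tz": 0, "roll": 0, "grip": 0.5},
  {"tx": 0.009, "ty": -0.035, "tz": 0, "roll": 0, "grip": 0.5},
  {"tx": 0.009, "ty": -0.035, "tz": 0, "roll": 0, "grip": 0.5},
  {"tx": 0.009, "ty": -0.035, "tz": 0, "roll": 0, "grip": 0.5},
  {"tx": 0.009, "ty": -0.035, "tz": 0, "roll": 0, "grip": 0.5},
  {"tx": 0.009, "ty": -0.035, "tz": 0, "roll": 0, "grip": 0.5},
  {"tx": 0.009, "ty": -0.035, "tz": 0, "roll": 0, "grip": 0.5},
  {"tx": 0.009, "ty": -0.035, "tz": 0, "roll": 0, "grip": 0.5},
  {"tx": 0.009, "ty": -0.035, "tz": 0, "roll": 0, "grip": 0.5},
  {"tx": 0.008, "ty": -0.033, "tz": 0, "roll": 0, "grip": 0.5},
  {"tx": 0.005, "ty": -0.02, "tz": 0, "roll": 0, "grip": 0.5},
  {"tx": 0, "ty": 0, "tz": 0, "roll": 0, "grip": 0.5},
])

```text
time: 17.42
tcp_pos: [0.5478, -0.2842, 0.2613]
tcp_rot: [180.0, 0.1, -38.2]
contact_force: [-0.0, 0.9, 0.0]
width: 0.043
grip_force: 0.0
```

>>> arm_command([
  {"tx": 0, "ty": 0, "tz": -0.02, "roll": 0, "grip": 0.5},
  {"tx": 0, "ty": 0, "tz": -0.035, "roll": 0, "grip": 0.5},
  {"tx": 0, "ty": 0, "tz": -0.035, "roll": 0, "grip": 0.5},
  {"tx": 0, "ty": 0, "tz": -0.03, "roll": 0, "grip": 0.5},
  {"tx": 0, "ty": 0, "tz": -0.02, "roll": 0, "grip": 0.5},
  {"tx": 0, "ty": 0, "tz": -0.01, "roll": 0, "grip": 0.5},
  {"tx": 0, "ty": 0, "tz": 0, "roll": 0, "grip": 0.5},
  {"tx": 0, "ty": 0, "tz": 0, "roll": 0, "grip": 0.5},
])

```text
time: 18.08
tcp_pos: [0.548, -0.2804, 0.1134]
tcp_rot: [-180.0, -0.0, -38.0]
contact_force: [1.0, 0.0, 0.7]
width: 0.0427
grip_force: 0.0
```

>>> arm_command([
  {"tx": -0.001, "ty": 0.0033, "tz": 0, "roll": 0, "grip": 0.5},
  {"tx": 0, "ty": 0, "tz": -0.014, "roll": 0, "grip": 0.5},
  {"tx": 0, "ty": 0, "tz": -0.014, "roll": 0, "grip": 0.5},
  {"tx": 0, "ty": 0, "tz": -0.006, "roll": 0, "grip": 0.5},
  {"tx": 0, "ty": 0, "tz": 0, "roll": 0, "grip": 0.5},
  {"tx": 0, "ty": 0, "tz": 0, "roll": 0, "grip": 0.5},
])

```text
time: 18.58
tcp_pos: [0.547, -0.2771, 0.0795]
tcp_rot: [-180.0, -0.1, -38.0]
contact_force: [0.5, -1.0, -0.1]
width: 0.0426
grip_force: 0.0
```

>>> arm_command([
  {"tx": 0, "ty": 0, "tz": 0, "roll": 0, "grip": 0.3},
  {"tx": 0, "ty": 0, "tz": 0, "roll": 0, "grip": 0.15},
  {"tx": 0, "ty": 0, "tz": 0, "roll": 0, "grip": 0},
  {"tx": 0, "ty": 0, "tz": 0, "roll": 0, "grip": 0},
  {"tx": 0, "ty": 0, "tz": 0, "roll": 0, "grip": 0},
  {"tx": 0, "ty": 0, "tz": 0, "roll": 0, "grip": 0},
  {"tx": 0, "ty": 0, "tz": 0, "roll": 0, "grip": 0},
  {"tx": 0, "ty": 0, "tz": 0, "roll": -1.5, "grip": 0},
  {"tx": 0, "ty": 0, "tz": 0, "roll": -1.5, "grip": 0},
  {"tx": 0, "ty": 0, "tz": 0, "roll": 0, "grip": 0},
  {"tx": 0, "ty": 0, "tz": 0, "roll": 0, "grip": 0},
])

```text
time: 19.5
tcp_pos: [0.5476, -0.2765, 0.0798]
tcp_rot: [-179.9, -0.1, -41.0]
contact_force: [3.0, 6.7, 7.2]
width: 0.0124
grip_force: 59.1
```

Release, back off, but to a different side (+y and lower x, further) so the ring isn't shaded.

>>> arm_command([
  {"tx": 0, "ty": 0, "tz": 0, "roll": 0, "grip": 0.2},
  {"tx": 0, "ty": 0, "tz": 0, "roll": 0, "grip": 0.4},
  {"tx": 0, "ty": 0, "tz": 0, "roll": 0, "grip": 0.5},
  {"tx": 0, "ty": 0, "tz": 0, "roll": 0, "grip": 0.5},
  {"tx": 0, "ty": 0, "tz": 0, "roll": 0, "grip": 0.5},
  {"tx": 0, "ty": 0, "tz": 0.01, "roll": 0, "grip": 0.5},
  {"tx": 0, "ty": 0, "tz": 0.03, "roll": 0, "grip": 0.5},
  {"tx": 0, "ty": 0, "tz": 0.04, "roll": 0, "grip": 0.5},
  {"tx": 0, "ty": 0, "tz": 0.04, "roll": 0, "grip": 0.5},
  {"tx": 0, "ty": 0.02, "tz": 0.04, "roll": 0, "grip": 0.5},
  {"tx": -0.01, "ty": 0.035, "tz": 0.03, "roll": 0, "grip": 0.5},
  {"tx": -0.015, "ty": 0.035, "tz": 0, "roll": 0, "grip": 0.5},
])

```text
time: 20.5
tcp_pos: [0.5241, -0.1929, 0.2686]
tcp_rot: [-179.9, -0.4, -41.1]
contact_force: [1.7, 0.8, 0.8]
width: 0.0425
grip_force: 0.0
```

>>> arm_command([
  {"tx": -0.015, "ty": 0.036, "tz": 0, "roll": 0, "grip": 0.5},
  {"tx": -0.015, "ty": 0.036, "tz": 0, "roll": 0, "grip": 0.5},
  {"tx": -0.015, "ty": 0.036, "tz": 0, "roll": 0, "grip": 0.5},
  {"tx": -0.015, "ty": 0.036, "tz": 0, "roll": 0, "grip": 0.5},
  {"tx": -0.015, "ty": 0.036, "tz": 0, "roll": 0, "grip": 0.5},
  {"tx": -0.015, "ty": 0.036, "tz": 0, "roll": 0, "grip": 0.5},
  {"tx": -0.015, "ty": 0.036, "tz": 0, "roll": 0, "grip": 0.5},
  {"tx": -0.015, "ty": 0.036, "tz": 0, "roll": 0, "grip": 0.5},
  {"tx": -0.015, "ty": 0.036, "tz": 0, "roll": 0, "grip": 0.5},
  {"tx": 0, "ty": 0.03, "tz": 0, "roll": 0, "grip": 0.5},
  {"tx": 0, "ty": 0, "tz": 0, "roll": 0, "grip": 0.5},
])

```text
time: 21.42
tcp_pos: [0.3867, 0.1655, 0.2634]
tcp_rot: [-179.9, -0.0, -40.8]
contact_force: [1.0, -0.3, 0.1]
width: 0.0426
grip_force: 0.0
```

```bash
python3 pol.py; python3 ang.py
python3 - <<'E'
from h import *
s=cam('side');t=cam('top')
f=lambda im,u,v:cv2.resize(im[v-28:v+28,u-28:u+28],(400,400),interpolation=cv2.INTER_CUBIC)
cv2.imwrite('pics/turn3.png',np.hstack([f(t['pixels'],393,199),f(s['pixels'],333,278)])[:,:,::-1])
E
```

```text
top (26, 28, 30) [168, 172, 170, 166, 166, 173, 170, 138, 84, 35, 5, -1, 1, 5, 17, 50, 103, 151, 175, 177, 177, 177, 176, 175, 174, 174] min at 137.0 cen 138.7
top (34.5, 36.5, 38.5) [181, 182, 183, 178, 167, 163, 172, 168, 124, 80, 66, 59, 52, 57, 80, 114, 143, 166, 181, 183, 180, 180, 180, 180, 180, 180] min at 139.0 cen 138.2
side (26, 28, 30) [30, 29, 28, 27, 31, 37, 44, 47, 47, 42, 37, 32, 32, 32, 31, 30, 30, 31, 35, 42, 55, 75, 99, 122, 140, 153] min at 121.0 cen 119.0
side (34.5, 36.5, 38.5) [37, 48, 63, 82, 102, 121, 133, 129, 111, 88, 71, 63, 59, 56, 49, 43, 43, 54, 75, 101, 128, 147, 156, 161, 161, 163] min at 115.0 cen 116.2
top ring centre [ 546.1 -276. ] r 41.4 lit 181.0
22-27 [(10, np.float64(-43.5)), (6, np.float64(137.4))]
25-30 [(3, np.float64(-46.4)), (3, np.float64(137.1))]
27-31 [(3, np.float64(137.1))]
33-36 []
34-40 [(3, np.float64(136.6))]
22-27 [(11, np.float64(-45.6)), (5, np.float64(139.2))]
25-30 [(6, np.float64(-46.0)), (4, np.float64(137.8))]
27-31 [(3, np.float64(-47.9)), (3, np.float64(138.5))]
33-36 []
34-40 [(4, np.float64(137.9))]
side ring centre [ 549.3 -279.8] r 41.1 lit 168.0
22-27 [(51, np.float64(83.6)), (12, np.float64(-76.3))]
25-30 [(26, np.float64(93.4)), (9, np.float64(145.0)), (6, np.float64(35.0))]
27-31 [(15, np.float64(96.8)), (6, np.float64(144.1))]
33-36 [(8, np.float64(99.1))]
34-40 [(14, np.float64(99.9)), (3, np.float64(60.2)), (2, np.float64(144.5))]
22-27 [(46, np.float64(92.2)), (2, np.float64(-106.7)), (2, np.float64(-80.5))]
25-30 [(32, np.float64(113.2)), (2, np.float64(39.1))]
27-31 [(29, np.float64(111.8))]
33-36 [(10, np.float64(102.4)), (3, np.float64(145.1))]
34-40 [(14, np.float64(103.6)), (3, np.float64(64.3)), (4, np.float64(145.3))]
```

View pics/turn3.png

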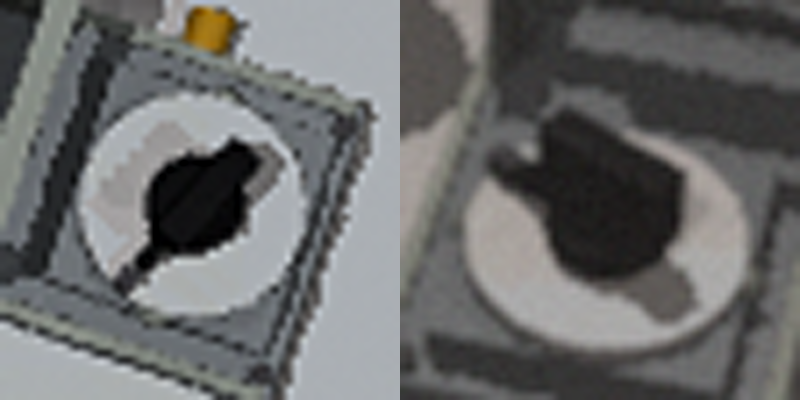

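In the clear view the beak is at 138.7° and the rib at 138.2°, so they're aligned. Next I'll grip the cage fin.

>>> arm_command([
  {"tx": 0.01, "ty": -0.017, "tz": 0, "roll": 2, "grip": 0.5},
  {"tx": 0.018, "ty": -0.031, "tz": 0, "roll": 2.2, "grip": 0.5},
  {"tx": 0.018, "ty": -0.032, "tz": 0, "roll": 2.2, "grip": 0.5},
  {"tx": 0.018, "ty": -0.032, "tz": 0, "roll": 2.2, "grip": 0.5},
  {"tx": 0.018, "ty": -0.032, "tz": 0, "roll": 2.2, "grip": 0.5},
  {"tx": 0.018, "ty": -0.032, "tz": 0, "roll": 2.2, "grip": 0.5},
  {"tx": 0.018, "ty": -0.032, "tz": 0, "roll": 2.2, "grip": 0.5},
  {"tx": 0.018, "ty": -0.032, "tz": 0, "roll": 2.2, "grip": 0.5},
  {"tx": 0.018, "ty": -0.032, "tz": 0, "roll": 2.2, "grip": 0.5},
  {"tx": 0.018, "ty": -0.032, "tz": 0, "roll": 2.2, "grip": 0.5},
  {"tx": 0.018, "ty": -0.032, "tz": 0, "roll": 0.5, "grip": 0.5},
  {"tx": 0.005, "ty": -0.01, "tz": 0, "roll": 0, "grip": 0.5},
])

```text
time: 23.02
tcp_pos: [0.5841, -0.1886, 0.2611]
tcp_rot: [180.0, 0.0, -18.8]
contact_force: [0.8, -0.4, 0.1]
width: 0.0429
grip_force: 0.0
```

>>> arm_command([
  {"tx": 0, "ty": 0, "tz": -0.02, "roll": 0, "grip": 0.5},
  {"tx": 0, "ty": 0, "tz": -0.03, "roll": 0, "grip": 0.5},
  {"tx": 0, "ty": 0, "tz": -0.03, "roll": 0, "grip": 0.5},
  {"tx": 0, "ty": 0, "tz": -0.02, "roll": 0, "grip": 0.5},
  {"tx": 0, "ty": 0, "tz": 0, "roll": 0, "grip": 0.5},
  {"tx": 0, "ty": 0, "tz": 0, "roll": 0, "grip": 0.5},
  {"tx": 0, "ty": 0, "tz": 0, "roll": 0, "grip": 0.5},
])

```text
time: 23.6
tcp_pos: [0.5834, -0.1846, 0.164]
tcp_rot: [180.0, -0.1, -18.7]
contact_force: [0.2, -1.2, 1.1]
width: 0.0426
grip_force: 0.0
```

>>> arm_command([
  {"tx": -0.002, "ty": 0.0098, "tz": 0, "roll": 0, "grip": 0.5},
  {"tx": 0, "ty": 0, "tz": -0.005, "roll": 0, "grip": 0.5},
  {"tx": 0, "ty": 0, "tz": -0.015, "roll": 0, "grip": 0.5},
  {"tx": 0, "ty": 0, "tz": -0.015, "roll": 0, "grip": 0.5},
  {"tx": 0, "ty": 0, "tz": -0.012, "roll": 0, "grip": 0.5},
  {"tx": 0, "ty": 0, "tz": 0, "roll": 0, "grip": 0.5},
  {"tx": 0, "ty": 0, "tz": 0, "roll": 0, "grip": 0.5},
])

```text
time: 24.18
tcp_pos: [0.5808, -0.1745, 0.1153]
tcp_rot: [-180.0, 0.0, -18.7]
contact_force: [-0.1, 0.0, 0.4]
width: 0.0425
grip_force: 0.0
```

>>> arm_command([
  {"tx": 0, "ty": 0, "tz": 0, "roll": 0, "grip": 0.3},
  {"tx": 0, "ty": 0, "tz": 0, "roll": 0, "grip": 0.15},
  {"tx": 0, "ty": 0, "tz": 0, "roll": 0, "grip": 0},
  {"tx": 0, "ty": 0, "tz": 0, "roll": 0, "grip": 0},
  {"tx": 0, "ty": 0, "tz": 0, "roll": 0, "grip": 0},
  {"tx": 0, "ty": 0, "tz": 0, "roll": 0, "grip": 0},
  {"tx": 0, "ty": 0, "tz": 0, "roll": 0, "grip": 0},
])

```text
time: 24.77
tcp_pos: [0.5813, -0.1748, 0.1164]
tcp_rot: [-180.0, -0.1, -18.7]
contact_force: [-0.4, 0.8, 5.9]
width: 0.0109
grip_force: 58.8
```

>>> arm_command([
  {"tx": -0.0009, "ty": -0.0028, "tz": 0, "roll": 0, "grip": 0},
  {"tx": -0.0019, "ty": -0.0057, "tz": 0, "roll": 0, "grip": 0},
  {"tx": -0.0019, "ty": -0.0057, "tz": 0, "roll": 0, "grip": 0},
  {"tx": -0.0019, "ty": -0.0057, "tz": 0, "roll": 0, "grip": 0},
  {"tx": -0.0019, "ty": -0.0057, "tz": 0, "roll": 0, "grip": 0},
  {"tx": -0.0019, "ty": -0.0057, "tz": 0, "roll": 0, "grip": 0},
  {"tx": -0.0019, "ty": -0.0057, "tz": 0, "roll": 0, "grip": 0},
  {"tx": -0.0019, "ty": -0.0057, "tz": 0, "roll": 0, "grip": 0},
  {"tx": -0.0019, "ty": -0.0057, "tz": 0, "roll": 0, "grip": 0},
  {"tx": 0, "ty": 0, "tz": 0, "roll": 0, "grip": 0},
])

```text
time: 25.6
tcp_pos: [0.5647, -0.224, 0.1164]
tcp_rot: [180.0, -0.1, -18.8]
contact_force: [-2.6, -1.5, 7.1]
width: 0.0108
grip_force: 59.1
```

>>> arm_command([
  {"tx": -0.0019, "ty": -0.0057, "tz": 0, "roll": 0, "grip": 0},
  {"tx": -0.0019, "ty": -0.0057, "tz": 0, "roll": 0, "grip": 0},
  {"tx": -0.0019, "ty": -0.0057, "tz": 0, "roll": 0, "grip": 0},
  {"tx": -0.0019, "ty": -0.0057, "tz": 0, "roll": 0, "grip": 0},
  {"tx": -0.0019, "ty": -0.0057, "tz": 0, "roll": 0, "grip": 0},
  {"tx": -0.0019, "ty": -0.0057, "tz": 0, "roll": 0, "grip": 0},
  {"tx": -0.0019, "ty": -0.0057, "tz": 0, "roll": 0, "grip": 0},
  {"tx": -0.0019, "ty": -0.0057, "tz": 0, "roll": 0, "grip": 0},
  {"tx": -0.0013, "ty": -0.0038, "tz": 0, "roll": 0, "grip": 0},
  {"tx": 0, "ty": 0, "tz": 0, "roll": 0, "grip": 0},
  {"tx": 0, "ty": 0, "tz": 0, "roll": 0, "grip": 0},
])

```text
time: 26.52
tcp_pos: [0.5482, -0.273, 0.1164]
tcp_rot: [180.0, -0.0, -18.8]
contact_force: [-4.4, -0.7, 8.5]
width: 0.0109
grip_force: 59.2
```

>>> arm_command([
  {"tx": -0.0003, "ty": -0.001, "tz": 0, "roll": 0, "grip": 0},
  {"tx": -0.0003, "ty": -0.001, "tz": 0, "roll": 0, "grip": 0},
  {"tx": -0.0003, "ty": -0.001, "tz": 0, "roll": 0, "grip": 0},
  {"tx": -0.0003, "ty": -0.001, "tz": 0, "roll": 0, "grip": 0},
  {"tx": 0, "ty": 0, "tz": 0, "roll": 0, "grip": 0},
  {"tx": 0, "ty": 0, "tz": 0, "roll": 0, "grip": 0},
])

```text
time: 27.02
tcp_pos: [0.5471, -0.2765, 0.1164]
tcp_rot: [180.0, -0.0, -18.7]
contact_force: [-5.3, 2.3, 9.8]
width: 0.0107
grip_force: 59.4
```

>>> arm_command([
  {"tx": -0.0003, "ty": -0.001, "tz": 0, "roll": 0, "grip": 0},
  {"tx": -0.0003, "ty": -0.001, "tz": 0, "roll": 0, "grip": 0},
  {"tx": 0, "ty": 0, "tz": 0, "roll": 0, "grip": 0},
  {"tx": 0, "ty": 0, "tz": 0, "roll": 0, "grip": 0},
])

```text
time: 27.35
tcp_pos: [0.547, -0.2767, 0.1164]
tcp_rot: [-179.8, -0.0, -18.7]
contact_force: [-1.6, 19.2, 11.6]
width: 0.0108
grip_force: 60.1
```

The force rose at the stop, at about 107.5 mm of travel, so the cage is home. Now I'll release and retreat.

>>> arm_command([
  {"tx": 0, "ty": 0, "tz": 0, "roll": 0, "grip": 0.2},
  {"tx": 0, "ty": 0, "tz": 0, "roll": 0, "grip": 0.4},
  {"tx": 0, "ty": 0, "tz": 0, "roll": 0, "grip": 0.5},
  {"tx": 0, "ty": 0, "tz": 0, "roll": 0, "grip": 0.5},
  {"tx": 0, "ty": 0, "tz": 0, "roll": 0, "grip": 0.5},
  {"tx": 0, "ty": 0, "tz": 0.01, "roll": 0, "grip": 0.5},
  {"tx": 0, "ty": 0, "tz": 0.03, "roll": 0, "grip": 0.5},
  {"tx": 0, "ty": 0, "tz": 0.035, "roll": 0, "grip": 0.5},
  {"tx": 0, "ty": 0, "tz": 0.035, "roll": 0, "grip": 0.5},
  {"tx": 0, "ty": 0.015, "tz": 0.035, "roll": 0, "grip": 0.5},
  {"tx": -0.015, "ty": 0.035, "tz": 0, "roll": 0, "grip": 0.5},
  {"tx": -0.015, "ty": 0.035, "tz": 0, "roll": 0, "grip": 0.5},
])

```text
time: 28.35
tcp_pos: [0.5166, -0.1935, 0.2629]
tcp_rot: [180.0, -0.2, -18.8]
contact_force: [1.3, 0.6, -0.3]
width: 0.0431
grip_force: 0.0
```

>>> arm_command([
  {"tx": -0.015, "ty": 0.036, "tz": 0, "roll": 0, "grip": 0.5},
  {"tx": -0.015, "ty": 0.036, "tz": 0, "roll": 0, "grip": 0.5},
  {"tx": -0.015, "ty": 0.036, "tz": 0, "roll": 0, "grip": 0.5},
  {"tx": -0.015, "ty": 0.036, "tz": 0, "roll": 0, "grip": 0.5},
  {"tx": -0.015, "ty": 0.036, "tz": 0, "roll": 0, "grip": 0.5},
  {"tx": -0.015, "ty": 0.036, "tz": 0, "roll": 0, "grip": 0.5},
  {"tx": -0.015, "ty": 0.036, "tz": 0, "roll": 0, "grip": 0.5},
  {"tx": -0.01, "ty": 0.03, "tz": 0, "roll": 0, "grip": 0.5},
  {"tx": 0, "ty": 0, "tz": 0, "roll": 0, "grip": 0.5},
  {"tx": 0, "ty": 0, "tz": 0, "roll": 0, "grip": 0.5},
])

```text
time: 29.18
tcp_pos: [0.401, 0.0897, 0.2613]
tcp_rot: [-180.0, -0.1, -18.6]
contact_force: [0.7, -0.1, 0.1]
width: 0.043
grip_force: 0.0
```

Run:
```python
from h import *
s=cam('side');t=cam('top');W=pts(t)
p=W[(np.hypot(W[...,0]-.547,W[...,1]+.277)<.04)&(abs(W[...,2]-.118)<.004)];print('cage fin',p.mean(0).round(4))
f=lambda im,u,v,r:cv2.resize(im[v-r:v+r,u-r:u+r],(400,400),interpolation=cv2.INTER_CUBIC)
r=cv2.resize(t['pixels'][100:290,140:520],(400,200)); q=cv2.resize(s['pixels'][100:330,220:450],(400,200))
cv2.imwrite('pics/end.png',np.vstack([np.hstack([f(t['pixels'],393,199,36),f(s['pixels'],333,270,45)]),np.hstack([r,q])])[:,:,::-1])
```

```text
cage fin [ 0.5463 -0.2756  0.1176]
```

View pics/end.png

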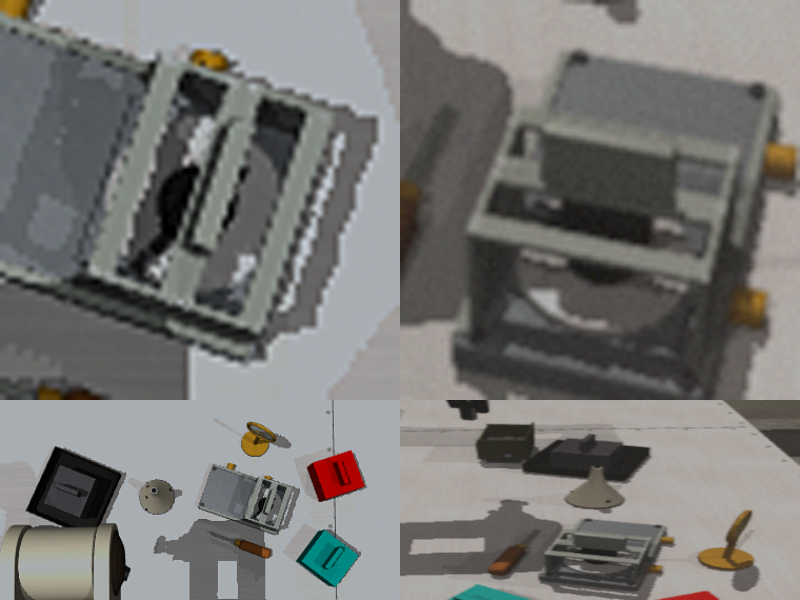

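The end picture shows the cage centred over the knob, its fin at (0.546,-0.276) against the top-view ring centre at (0.5465,-0.2765). The beak still points to the rib at about (145,258). The cap is in the pan and the bystanders are in place, so I'm handing it in.

```bash
python3 -c "
from bench import robot
print(robot.finish_job())"
```

```text
the job is handed in; nothing more can be done
None
```

I handed the job in at about 29 s: the cap stands in the black pan, the beak points at the rib to within about 1°, and the lock cage is fully home over the knob; the judge's verdict wasn't returned.

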